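Hardness check on a printed coupon

TASK

The plate tray of the inspection stand has been left pulled out: push it fully home against its stop. Then take the square-handled pen gauge out of the rack and hold its spring tip on the dot inside the ring on the sloping face of the coupon on the tray, square to that face and pressing gently, so that the spring gives visibly but does not bottom. Finish still holding the gauge like that for the reading, and leave the round-handled scriber in the rack and the jar, calipers, scraper and cup where they are.

Things in the scene. Friction and masses are not known exactly. Their poses are not given: they have to be found in the camera images.
- tray (a joint): How far the plate tray stands out of the stand, in m: 0 = fully home against the rear stop, 0.09 = fully out. It slides level along the stand's x axis; pushing it along the stand's +x closes it. The runners resist with about 3 N and it stays where it is left.
- stand: Inspection stand fixed to the bench: dark steel base 200 x 215 mm, 62 mm high at its rear stop bar. Origin at bench level under the middle of the closed tray; x level towards the rear stop (the way the tray closes), y left, z up. The tray is a black plate 150 x 190 mm, top 38 mm above the bench; white printed studs (16 mm high) on its left half, the white coupon on its right half.
- tray_front (a point): Middle of the upper edge of the tray's upright steel front panel, on its outer face (the face to push, square to the stand's x). The panel is 190 mm wide, 12 mm thick and reaches from 22 to 70 mm above the bench; free space in front of it. Moves with the tray. Axes as the stand's.
- spot (a point): The marked spot: dot at the centre of a thin black ring (18 mm across) on the coupon's sloping face, a white square 54 x 54 mm. z: outward normal of that face, leaning 0.35 rad (20 degrees) from vertical towards the tray's front; y along the stand's y. Moves with the tray; with the tray home it is 66 mm above the bench, at x = 5, y = -42 mm in the stand's frame.
- rack: Aluminium tool rack fixed to the bench, a block 56 x 130 mm, 66 mm high. Origin at bench level under its centre; two vertical through holes of 13.5 mm on its y axis, at y = -36 and +36 mm. One holds the gauge, the other the scriber, either way round.
- gauge_mid (a point): Centre of the handle of the pen gauge, upright in one of the rack's holes: grey square handle 20 x 20 mm, 60 mm tall, resting on the rack's top (this point is 96 mm above the bench). Below it a 9 mm round stem, then the spring tip, whose end is 80 mm below this point on the axis. z up the handle, x and y square to its faces. It must rise 55 mm to leave the rack. Mass about 80 g.
- gauge_tip (a point): End of the gauge's spring tip (6 mm steel pin, tapered to 3 mm). The tip moves into the stem against a spring when pressed.
- plunger (a joint): How far the gauge's tip is pressed in, in m: 0 = free, 0.012 = bottomed. The spring gives 0.4 N per mm, so 5 to 6 mm is about 2 N.
- gauge: The pen gauge itself; origin at the underside of its handle on the axis, z up the handle towards its end.
- scriber_mid (a point): Centre of the round grey handle (18 mm, 62 mm tall, 97 mm above the bench) of the scriber standing in the rack's other hole, 72 mm from the gauge. Leave it.
- jar: Small clear jar with black lid, 48 mm across, 45 mm high, origin under its centre. Leave it.
- calipers: Calipers lying flat, 200 mm long, 12 mm thick, origin under the middle. Leave them.
- scraper: Scraper lying flat to the right of the stand. Leave it.
- cup: Steel cup, 72 mm across, 90 mm high, origin under its centre. Leave it.

How it is judged:
On the way, in this order (a step that is already met when the one before it is completed fails the run):
1. the tray is home (within 3 mm) with the gauge still in the rack (value of joint tray below 0.003 m and z of gauge in the frame of rack below 0.08 m), for 0.2 s.
2. the gauge is lifted clear of the rack (z of gauge in the frame of rack above 0.115 m and contact force between the fingers and gauge above 0.5 N), for 0.1 s.
At the end, for the whole second after the job is handed in: The tray is within 3 mm of its stop; the robot still grips the gauge, its tip rests within 8 mm of the dot (inside the ring), its handle is within 9 degrees of square to the coupon's face, the tip is pressed in between 1.5 and 11.5 mm (0.6 to 6 N) and the gauge is still (value of joint tray below 0.003 m and distance between gauge_tip and spot below 0.008 m and angle between the z axis of gauge and the z axis of spot, either way round below 0.16 rad and contact force between gauge and stand between 0.6 and 6 N and value of joint plunger between 0.0015 and 0.0115 m and contact force between the fingers and gauge above 1 N and contact force between gauge and rack below 0.1 N and linear speed of gauge below 0.02 m/s); the arm keeps its last pose, push and grip.
It fails at once if the gauge is jammed onto the coupon with more than 15 N (contact force between gauge and stand above 15 N).
It fails at once if the scriber is pulled out or knocked over (distance of scriber_mid from where it was at the start of the episode above 0.02 m).
It fails at once if a bystander is pushed away (distance of any of jar, calipers, scraper, cup from where it was at the start of the episode above 0.03 m).
It also fails if it takes over 53 s, if anything falls off the work surface, if the arm or the gripper's body presses on something with over 40 N, if the wrist force passes 120 N, or if a joint passes its speed limit or range.

ROBOT

A 6-joint arm with a two-finger parallel gripper is mounted at the origin on the work surface. World frame = base frame: x ahead of the robot, y to its left, z up, the work surface at z = 0. Lengths are in m, angles in rad, forces in N, time in s.
With the tool pointing down it reaches from about 0.375 to 0.9 m from the base axis. Payload 3.1 kg.
Tool frame: the origin (TCP) lies midway between the tips of the shut fingers; the grasp point (between the pads) lies 19 mm behind it; y points along the fingers, z is the direction in which the jaws open and shut, and the axes are right-handed (so a half turn about y gives the same grasp; the last joint's range is limited). The gripper opens to 87 mm and grips with 3 to 60 N. Pads are 19 mm wide; open, the fingers measure 117 mm over their backs; the gripper's body (75 mm by 190 mm) begins 51 mm behind the grasp point.
Start: joints at [1.121, 0.527, 1.433, -0, 1.181, -0.178], TCP at [0.168, 0.602, 0.223] pointing down, gripper open.
Joint ranges: [-3.08, 3.08], [-0.75, 2.2], [0.22, 2.44], [-1.43, 4.57], [0, 2.65], [-2.85, 2.85]. Speed limits (rad/s): [2.79, 2.79, 3.14, 3.14, 3.14, 3.14].

INTERFACE

Orientations are given as a unit quaternion [x, y, z, w].
In Python, from cell import robot gives the robot as it stands. The module is installed in compiled form; this text tells all that it offers.
- The arm moves only by the tool carry_out, never from a script. Its argument "commands" is a list that holds one entry, the list of rows, each a list of 4 numbers: the shift along the tool's x, y, z in cm, then the turn about the tool's y in rad. A call has exactly 5 rows; each row is the pose to reach, as a shift and turn from the pose commanded when the call began, along the tool's axes at that moment; what a row does not reach only later rows make up. A row lasts 1/8 s, in which the tool goes at most 62.5 mm and 10.7 degrees, less where a joint would pass 70% of its speed; a pose out of reach is approached as far as the arm can. A call with a gripper value outside its range is refused whole. "gripper" is the finger opening in cm, from 0 to 8.7, set as the call begins (left out, the last holds). The fingers move at their own pace and stop on an object; "squeeze" is the grip in N (left out, the last holds). Time passes only in rows, so rows that repeat a pose let the fingers close, or fill a call up. It gives the time, the measured TCP pose, the force and the opening at its end, in the units of the state.
- robot.state(): the state, without advancing time (a new reading comes with each control period).
- robot.grab_frame(name): name is "scene" or "top" or "wrist"; returns a dict with "frame" (420x560x3 uint8, blue, green, red), "fx", "fy", "cx", "cy" (pixels), "cam_to_world" (4x4, takes a point from camera to world coordinates); the wrist camera has in their place "tool_from_camera" (4x4, takes a point from camera to tool coordinates, whose origin is the TCP and whose axes are the tool frame's). Camera axes: x right, y down, z forward; pixel columns grow to the right and rows downward; lengths in m; the calibration is good to about 2 mm. The wrist camera is an equidistant fisheye: a pixel r from the principal point sees the ray r / f radians off the axis. A picture is of the moment at which its call begins: read the wrist's pose just before it. There is no depth.
- robot.sign_off(): hands the job in, once; it reports no verdict.
Trained networks look in a picture, given as the dict that the camera call returned (one of the last four; its "shot" number tells which), for a name from the list of things; names that differ only in an ending like _2 or _b are one class to them, and where a whole thing is asked for, a point or a joint stands for the part that bears it (a point fixed in the world has none). Each returns a list of dicts, best first, with "p" (0 to 1); they miss things now and then, are a little off and sometimes report something else, mostly with a low value. They report only what shows in the picture. A call takes as long as a camera call.
- robot.outline_of(name, picture): "mask" (420x560 bool, what is visible of it) and "uv" ([column, row] in pixels, amid what is visible of it).
- robot.spot_point(name, picture): "uv" ([column, row] in pixels: a listed point, or the origin of a listed thing).
The state is a dict: "time": time; "qpos": joint angles; "qvel": joint speeds; "joint_efforts": joint torques, N m; "tool_pos": TCP position; "orientation": TCP orientation; "force": force on the tool from outside, world axes, zero at the start; "torque": the same for the moment, N m; "grip_width": opening from 0.0 (shut) to 1.0 (fully open).
Only numpy, scipy, OpenCV 4.12 (cv2) and the standard library are available. Lean on these libraries where they do the work, as an engineer would, in place of code of your own. Each camera call takes 0.05 s, during which the arm holds its last target.

## Working session

There is one attempt and no reset: what is moved stays moved. The work goes in short steps, Python scripts to look and compute and a tool call to move; the robot and the scene stay as the last step left them, time stands still between calls to the robot, and variables do not carry over. Pictures are saved under pics/ and viewed, and the job is handed in when it is done.

Besides the shell and the picture viewer there is one more tool, called after ">>>" as name([rows], argument=value, ...), one row to a line, values as JSON. carry_out: Moves the arm, as the interface text tells. Its arguments: {"type":"object","properties":{"commands":{"type":"array","items":{"type":"array","items":{"type":"array","items":{"type":"number"}}}},"gripper":{"type":"number"},"squeeze":{"type":"number"}},"required":["commands"]}

```bash
mkdir -p pics; cat > h.py <<'E'
import numpy as np, cv2
from cell import robot
from scipy.spatial.transform import Rotation as R
def save(p,n): cv2.imwrite(f'pics/{n}.png',p['frame'])
def ray(p,uv):
    M=np.array(p['cam_to_world']);d=np.array([(uv[0]-p['cx'])/p['fx'],(uv[1]-p['cy'])/p['fy'],1.])
    return M[:3,3],M[:3,:3]@d
def at_z(p,uv,z):
    o,d=ray(p,uv); return o+d*(z-o[2])/d[2]
def tri(rs):
    A=np.zeros((3,3));b=np.zeros(3)
    for o,d in rs:
        d=d/np.linalg.norm(d);P=np.eye(3)-np.outer(d,d);A+=P;b+=P@o
    x=np.linalg.solve(A,b)
    return x,[np.linalg.norm(np.cross(x-o,d/np.linalg.norm(d))) for o,d in rs]
def wray(p,uv,T):  # fisheye; T world_from_tool
    u=np.array([uv[0]-p['cx'],uv[1]-p['cy']]);r=np.hypot(*u);th=r/p['fx']
    d=np.array([*(u/max(r,1e-9)*np.sin(th)),np.cos(th)])
    M=T@np.array(p['tool_from_camera']);return M[:3,3],M[:3,:3]@d
def T(s=None):
    s=s or robot.state();M=np.eye(4);M[:3,:3]=R.from_quat(s['orientation']).as_matrix();M[:3,3]=s['tool_pos'];return M
def proj(p,X):
    M=np.linalg.inv(np.array(p['cam_to_world']));x=M[:3,:3]@X+M[:3,3];return [p['fx']*x[0]/x[2]+p['cx'],p['fy']*x[1]/x[2]+p['cy']]
def wproj(p,X,Tw):
    M=np.linalg.inv(Tw@np.array(p['tool_from_camera']));x=M[:3,:3]@X+M[:3,3]
    r=np.hypot(x[0],x[1]);th=np.arctan2(r,x[2]);return [p['cx']+p['fx']*th*x[0]/r,p['cy']+p['fy']*th*x[1]/r]
E
python3 - <<'E'
from h import *
np.set_printoptions(precision=4,suppress=True)
s=robot.state();print(s['time'],s['grip_width'],s['force']);print(T(s))
for n in ['scene','top']:
    p=robot.grab_frame(n);save(p,n+'0')
    print(n,p['fx'],np.array(p['cam_to_world'])[:3,3])
    for k in ['stand','tray_front','spot','rack','gauge_mid','scriber_mid','jar','calipers','scraper','cup']:
        print(k,[(np.round(q['uv']),round(q['p'],2),np.round(at_z(p,q['uv'],{'tray_front':.07,'spot':.066,'gauge_mid':.096,'scriber_mid':.097}.get(k,0)),3)[:2]) for q in robot.spot_point(k,p)[:2]])
E
```

```text
0.0 1.0043166185122663 [-0.3288  0.3876 -0.1084]
[[ 0.9633 -0.0009  0.2685  0.1674]
 [-0.2685 -0.002   0.9633  0.6014]
 [-0.0004 -1.     -0.0022  0.2216]
 [ 0.      0.      0.      1.    ]]
scene 425.34713788574203 [ 0.8674 -0.4744  0.8445]
stand [(array([339., 198.]), 0.7, array([0.597, 0.121]))]
tray_front [(array([297., 143.]), 0.85, array([0.44 , 0.151])), (array([165., 287.]), 0.2, array([ 0.475, -0.326]))]
spot [(array([308., 176.]), 0.56, array([0.524, 0.084]))]
rack [(array([183., 287.]), 0.87, array([ 0.47 , -0.289]))]
gauge_mid [(array([162., 283.]), 0.82, array([ 0.478, -0.328]))]
scriber_mid [(array([188., 253.]), 0.77, array([ 0.469, -0.252]))]
jar [(array([211., 222.]), 0.83, array([ 0.399, -0.129]))]
calipers [(array([339., 126.]), 0.74, array([0.452, 0.336])), (array([337., 199.]), 0.7, array([0.593, 0.117]))]
scraper [(array([222., 382.]), 0.84, array([ 0.667, -0.379]))]
cup [(array([299., 340.]), 0.69, array([ 0.734, -0.225]))]
top 423.2643065400587 [ 0.3795 -0.0553  1.2243]
stand [(array([236., 206.]), 0.67, array([0.601, 0.108])), (array([376., 244.]), 0.19, array([ 0.478, -0.293]))]
tray_front [(array([220., 258.]), 0.81, array([0.445, 0.144]))]
spot [(array([240., 228.]), 0.56, array([0.528, 0.09 ])), (array([401., 182.]), 0.5, array([ 0.644, -0.361]))]
rack [(array([379., 248.]), 0.88, array([ 0.468, -0.302])), (array([348., 160.]), 0.3, array([ 0.732, -0.225]))]
gauge_mid [(array([397., 241.]), 0.66, array([ 0.478, -0.332])), (array([236., 208.]), 0.33, array([0.58 , 0.096]))]
scriber_mid [(array([236., 209.]), 0.61, array([0.577, 0.095])), (array([362., 241.]), 0.5, array([ 0.48 , -0.239]))]
jar [(array([318., 278.]), 0.66, array([ 0.387, -0.123]))]
calipers [(array([161., 264.]), 0.7, array([0.439, 0.328]))]
scraper [(array([400., 181.]), 0.98, array([ 0.662, -0.376]))]
cup [(array([346., 157.]), 0.56, array([ 0.741, -0.221]))]
```

View pics/scene0.png

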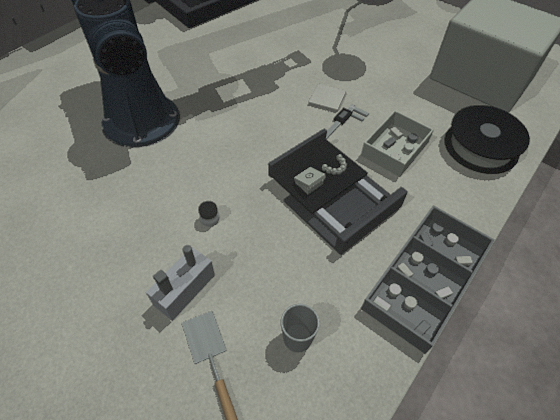

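View pics/top0.png

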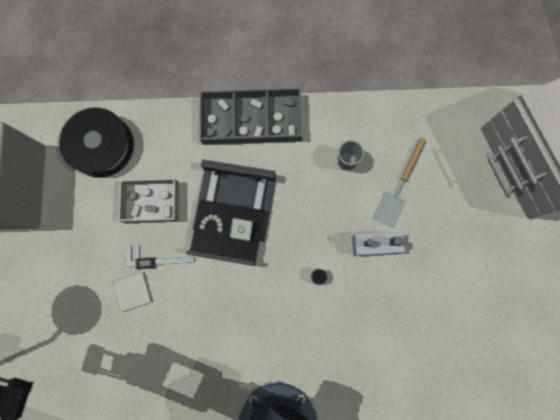

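```bash
python3 - <<'E'
import cv2
a=cv2.imread('pics/top0.png');b=cv2.imread('pics/scene0.png')
cv2.imwrite('pics/z1.png',cv2.resize(a[150:280,170:300],None,fx=5,fy=5,interpolation=cv2.INTER_CUBIC)[:600,:])
cv2.imwrite('pics/z2.png',cv2.resize(b[230:330,130:240],None,fx=6,fy=6,interpolation=cv2.INTER_CUBIC)[:600])
E
```

```text
(no output)
```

View pics/z1.png

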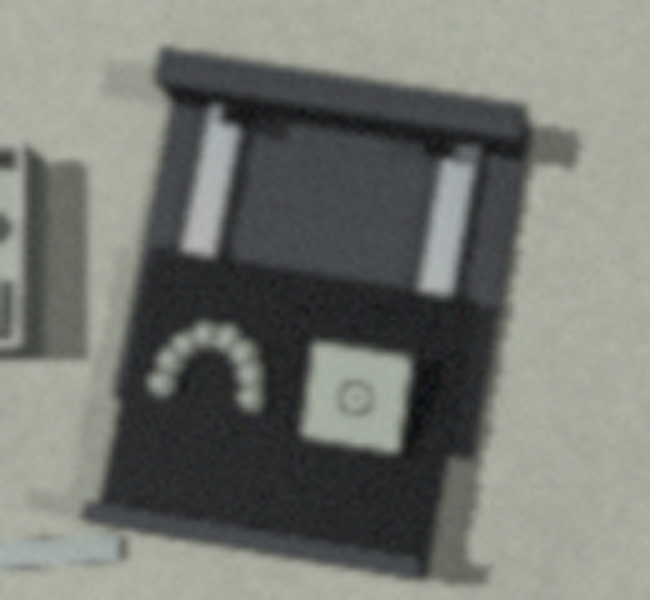

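View pics/z2.png

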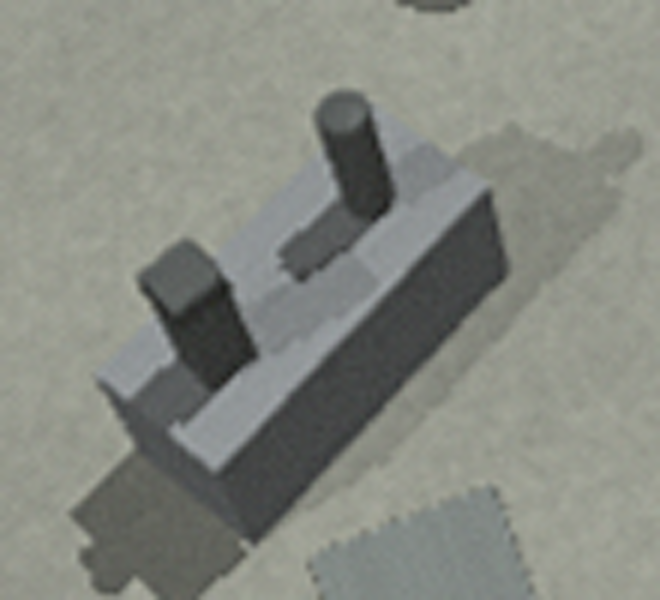

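```bash
python3 - <<'E'
from h import *
np.set_printoptions(precision=4,suppress=True)
p=robot.grab_frame('top');q=robot.grab_frame('scene')
f=lambda u:np.array(u)/5+[170,150]
a=at_z(p,f((163,48)),.062);b=at_z(p,f((527,105)),.062);print('rear',a,b,np.linalg.norm(a-b),np.arctan2((a-b)[0],-(a-b)[1])) 
a=at_z(p,f((85,517)),.070);b=at_z(p,f((420,577)),.070);print('front',a,b,(a+b)/2,np.linalg.norm(a-b))
print('spot',at_z(p,f((356,398)),.066))
c=[(308,343),(415,351),(405,455),(302,438)];C=[at_z(p,f(u),.066) for u in c];print(np.array(C))
g=lambda u:np.array(u)/6+[130,230]
# gauge top corners z=.126 scene
G=np.array([at_z(q,g(u),.126) for u in [(140,275),(186,240),(228,275),(182,313)]]);print('gauge top',G,G.mean(0))
K=np.array([at_z(q,g(u),.066) for u in [(97,376),(215,470),(491,190)]]);print('rack',K,np.linalg.norm(np.diff(K,axis=0),axis=1))
for n in ['spot','tray_front','gauge_mid','scriber_mid','rack','jar','scraper','stand']:
    A=robot.spot_point(n,p);B=robot.spot_point(n,q)
    A=[x for x in A];B=[x for x in B]
    best=min(((tri([ray(p,x['uv']),ray(q,y['uv'])]) ) for x in A[:2] for y in B[:2]),key=lambda t:max(t[1]),default=None);print(n,best)
E
```

```text
rear [0.7286 0.1956 0.062 ] [ 0.6882 -0.0117  0.062 ] 0.21123730069569926 2.94935091413738
front [0.4616 0.2357 0.07  ] [0.4242 0.0521 0.07  ] [0.4429 0.1439 0.07  ] 0.18738460476848975
spot [0.5236 0.0865 0.066 ]
[[0.5551 0.1129 0.066 ]
 [0.5489 0.0534 0.066 ]
 [0.4912 0.0597 0.066 ]
 [0.5022 0.1166 0.066 ]]
gauge top [[ 0.4696 -0.3352  0.126 ]
 [ 0.4716 -0.3181  0.126 ]
 [ 0.4907 -0.3182  0.126 ]
 [ 0.4893 -0.3358  0.126 ]] [ 0.4803 -0.3268  0.126 ]
rack [[ 0.4531 -0.3569  0.066 ]
 [ 0.507  -0.355   0.066 ]
 [ 0.5053 -0.2266  0.066 ]] [0.0539 0.1284]
spot (array([0.5269, 0.084 , 0.0695]), [np.float64(0.003159169319979015), np.float64(0.0031591693199790397)])
tray_front (array([0.4407, 0.1503, 0.0658]), [np.float64(0.0067973342134963494), np.float64(0.006797334213496402)])
gauge_mid (array([ 0.4801, -0.3283,  0.0942]), [np.float64(0.001051061216001584), np.float64(0.0010510612160016415)])
scriber_mid (array([ 0.4731, -0.2481,  0.0871]), [np.float64(0.003232527380904589), np.float64(0.0032325273809047004)])
rack (array([ 0.4805, -0.2972,  0.0083]), [np.float64(0.005211994269352294), np.float64(0.005211994269352384)])
jar (array([ 0.3885, -0.117 , -0.0167]), [np.float64(0.006289805533865435), np.float64(0.00628980553386549)])
scraper (array([ 0.6609, -0.3835, -0.0033]), [np.float64(0.0008528196280125362), np.float64(0.0008528196280125179)])
stand None
```

```bash
cat >> h.py <<'E'
def go(X,yaw=None):
    s=robot.state();M=T(s);d=M[:3,:3].T@(np.array(X)-M[:3,3])*100
    y0=np.arctan2(M[1,0],M[0,0]);print('t',round(s['time'],2),'pos',np.round(s['tool_pos'],4),'yaw',round(y0,4),'F',np.round(s['force'],2),'w',round(s['grip_width']*8.7,2))
    print('shift cm',np.round(d,2),'turn',None if yaw is None else round(-((yaw-y0+np.pi)%(2*np.pi)-np.pi),3))
E
python3 - <<'E'
from h import *
go([.404,.152,.15],-.196)
go([.404,.152,.04],-.196)
E
```

```text
t 2.0 pos [0.1678 0.602  0.2225] yaw -0.2718 F [-0.05  0.09 -0.61] w 8.72
shift cm [ 34.84   7.25 -37.01] turn -0.076
t 2.0 pos [0.1678 0.602  0.2225] yaw -0.2718 F [-0.05  0.09 -0.61] w 8.72
shift cm [ 34.84  18.25 -37.01] turn -0.076
```

>>> carry_out([
  [[6.9,1.2,-7.4,-0.076],[13.9,2.4,-14.8,-0.076],[20.9,3.6,-22.2,-0.076],[27.9,4.8,-29.6,-0.076],[34.8,6,-37,-0.076]],
], gripper=0)

```text
time: 2.62
tool_pos: [0.313, 0.3258, 0.1861]
orientation: [-0.703, 0.068, -0.069, 0.704]
force: [1.0, -0.1, 0.0]
grip_width: 0.517
```

```bash
python3 - <<'E'
from h import *
go([.404,.152,.042],-.196)
E
```

```text
t 2.62 pos [0.313  0.3258 0.1861] yaw -0.1951 F [ 0.98 -0.13  0.03] w 4.5
shift cm [ 12.28  14.41 -15.3 ] turn 0.001
```

>>> carry_out([
  [[4.1,2,-5.1,0],[8.2,4,-10.2,0],[12.3,6,-15.3,0],[12.3,10.4,-15.3,0],[12.3,14.4,-15.3,0]],
])

```text
time: 3.25
tool_pos: [0.405, 0.1517, 0.0409]
orientation: [-0.703, 0.069, -0.071, 0.704]
force: [-0.1, 1.1, -0.8]
grip_width: 0.021
```

```bash
python3 - <<'E'
from h import *
go([.424,.148,.042],-.196)
p=robot.grab_frame('scene');save(p,'s1')
E
```

```text
t 3.25 pos [0.405  0.1517 0.0409] yaw -0.1996 F [-0.06  1.07 -0.79] w 0.18
shift cm [ 1.94 -0.1   0.02] turn -0.004
```

View pics/s1.png

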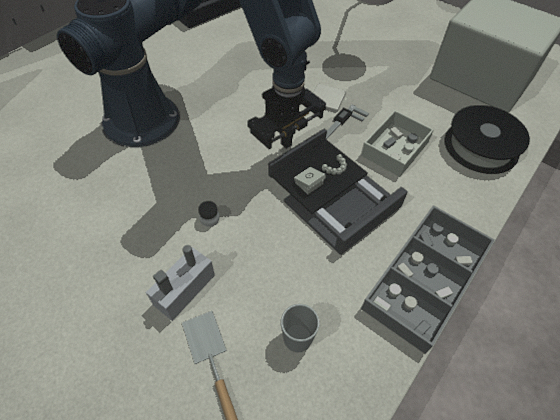

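>>> carry_out([
  [[2,0,0,0],[4,0,0,0],[6,0,0,0],[7.5,0,0,0],[9,0,0,0]],
])

```text
time: 3.92
tool_pos: [0.4892, 0.1359, 0.0418]
orientation: [0.704, -0.071, 0.067, -0.704]
force: [-5.9, 1.7, -3.8]
grip_width: 0.008
```

>>> carry_out([
  [[0.4,0,0,0],[0.8,0,0,0],[1.1,0,0,0],[1.4,0,0,0],[1.5,0,0,0]],
])

```text
time: 4.55
tool_pos: [0.5058, 0.1329, 0.0422]
orientation: [-0.704, 0.069, -0.069, 0.704]
force: [-4.4, 2.4, 3.7]
grip_width: 0.002
```

```bash
python3 - <<'E'
from h import *
go([.6,.148,.042],-.196)
p=robot.grab_frame('top');save(p,'t1')
cv2.imwrite('pics/t1z.png',cv2.resize(p['frame'][150:280,170:300],None,fx=4,fy=4,interpolation=cv2.INTER_CUBIC))
E
```

```text
t 4.55 pos [0.5058 0.1329 0.0422] yaw -0.1959 F [-4.41  2.38  3.73] w 0.02
shift cm [8.95 0.02 3.31] turn 0.0
```

View pics/t1z.png

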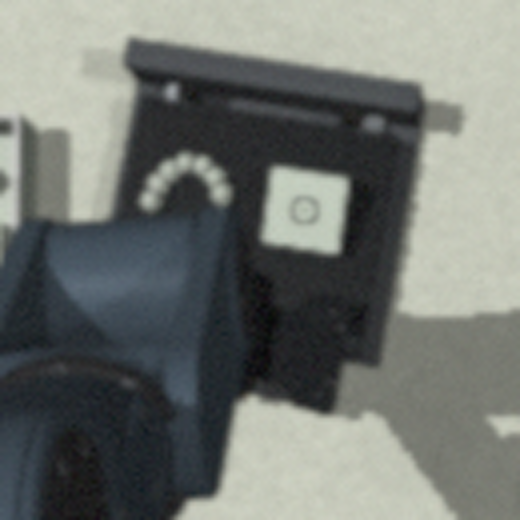

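>>> carry_out([
  [[0.2,0,0,0],[0.4,0,0,0],[0.6,0,0,0],[0.7,0,0,0],[0.8,0,0,0]],
])

```text
time: 5.22
tool_pos: [0.5055, 0.1326, 0.0417]
orientation: [0.704, -0.075, 0.064, -0.704]
force: [-15.3, 5.9, 13.2]
grip_width: 0.007
```

>>> carry_out([
  [[0.1,0,0,0],[0.2,0,0,0],[0.2,0,0,0],[0.3,0,0,0],[0.3,0,0,0]],
])

```text
time: 5.85
tool_pos: [0.5054, 0.1326, 0.0417]
orientation: [0.704, -0.077, 0.061, -0.704]
force: [-19.0, 9.0, 16.2]
grip_width: 0.004
```

```bash
python3 - <<'E'
from h import *
np.set_printoptions(precision=4,suppress=True)
p=robot.grab_frame('top')
cv2.imwrite('pics/t2z.png',cv2.resize(p['frame'][150:280,170:300],None,fx=5,fy=5,interpolation=cv2.INTER_CUBIC)[:600])
q=robot.grab_frame('scene');save(q,'s2')
cv2.imwrite('pics/s2z.png',cv2.resize(q['frame'][90:250,240:420],None,fx=4,fy=4,interpolation=cv2.INTER_CUBIC)[:600])
print(at_z(p,np.array((304,210))/4+[170,150],.066))
for n in ['spot']:
    A=robot.spot_point(n,p);B=robot.spot_point(n,q);print([(x['uv'],x['p'],at_z(p,x['uv'],.066)) for x in A],[(x['uv'],x['p'],at_z(q,x['uv'],.066)) for x in B])
E
```

```text
[0.5994 0.0723 0.066 ]
[([246.6, 201.8], 0.87, array([0.6013, 0.0706, 0.066 ]))] [([331.2, 195.6], 0.59, array([0.5995, 0.0699, 0.066 ]))]
```

View pics/t2z.png

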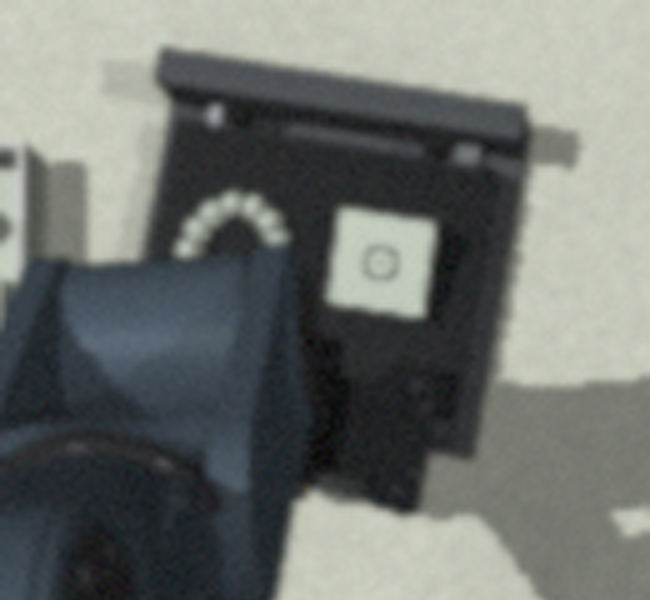

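View pics/s2z.png

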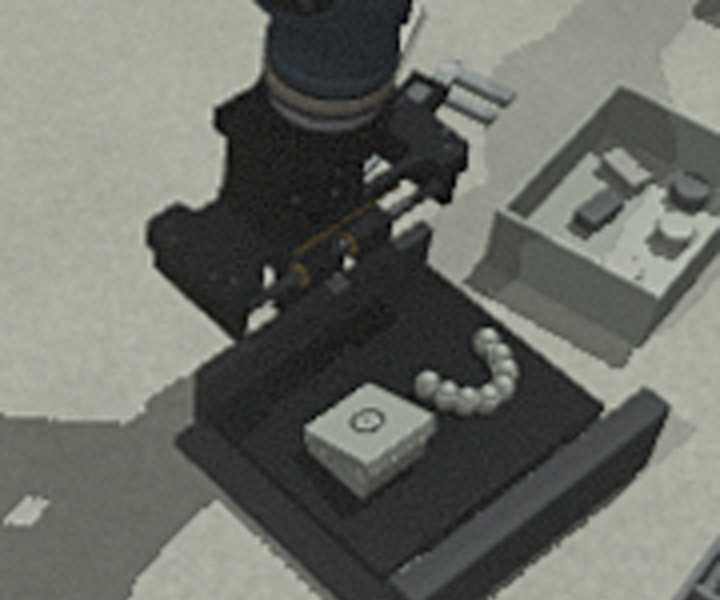

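```bash
python3 - <<'E'
from h import *
p=robot.grab_frame('wrist');save(p,'w2');print(p['fx'],p['cx'],p['cy']);print(np.round(p['tool_from_camera'],3))
E
```

```text
325.19226210127806 282.0050703843371 208.49825794273823
[[ 0.001  0.952  0.305 -0.084]
 [-0.    -0.305  0.952 -0.162]
 [ 1.    -0.001  0.    -0.   ]
 [ 0.     0.     0.     1.   ]]
```

View pics/w2.png

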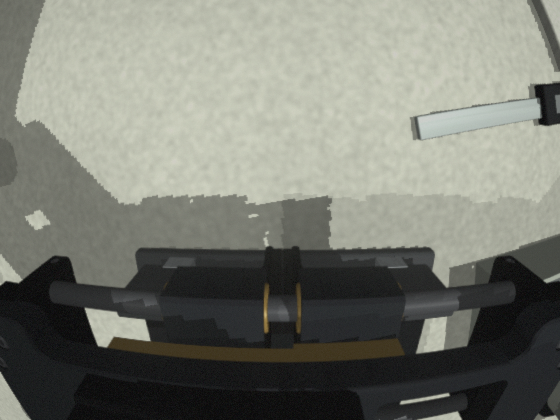

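>>> carry_out([
  [[-2,0,0,0],[-3.5,-4,0,0],[-3.5,-9,0,0],[-3.5,-15,0,0],[-3.5,-15,0,0]],
])

```text
time: 6.72
tool_pos: [0.488, 0.1375, 0.1971]
orientation: [-0.703, 0.063, -0.075, 0.704]
force: [-0.8, -1.0, -0.5]
grip_width: 0.005
```

```bash
python3 - <<'E'
from h import *
go([.51,.13,.2],-.196)
p=robot.grab_frame('wrist');save(p,'w3')
p=robot.grab_frame('top');cv2.imwrite('pics/t3z.png',cv2.resize(p['frame'][150:280,170:300],None,fx=5,fy=5,interpolation=cv2.INTER_CUBIC)[:600])
E
```

```text
t 6.72 pos [0.488  0.1375 0.1971] yaw -0.1957 F [-0.76 -1.04 -0.45] w 0.05
shift cm [ 2.3  -0.25 -0.31] turn 0.0
```

View pics/w3.png

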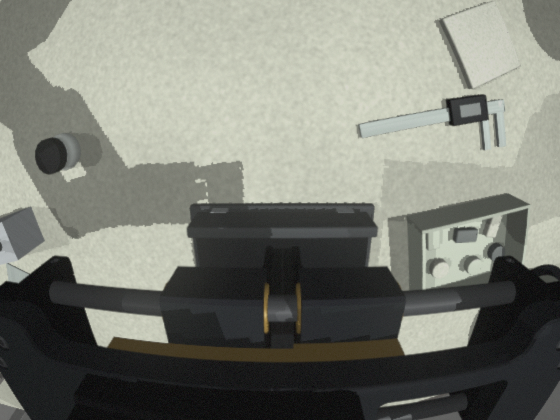

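View pics/t3z.png

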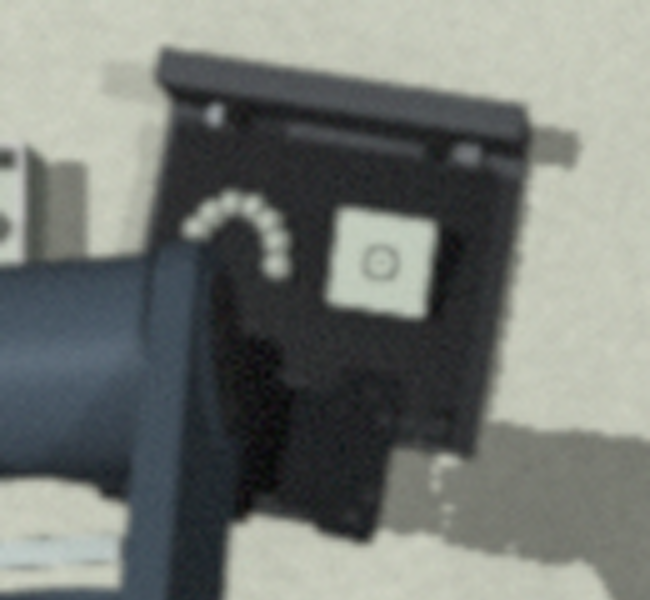

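```bash
python3 - <<'E'
from h import *
np.set_printoptions(precision=4,suppress=True)
p=robot.grab_frame('wrist');M=T()
im=cv2.resize(p['frame'][190:275,180:390],None,fx=3.8,fy=3.8,interpolation=cv2.INTER_CUBIC);cv2.imwrite('pics/w3z.png',im)
def wz(uv,z):
    o,d=wray(p,uv,M);return o+d*(z-o[2])/d[2]
xs=np.array([.981,-.195,0]);ys=np.array([.195,.981,0])
for n,uv,z in [('basefrontL',(193,205),.02),('basefrontR',(373,205),.02),('panel top L',(190,236),.07),('panel top R',(377,236),.07),('panel top L',(190,224),.07)]:
    X=wz(uv,z);print(n,X,X@xs,X@ys)
# rear bar
print('rear',np.array([.7084,.092,0])@xs, 'spot now',np.array([.600,.0715,0])@xs)
t=robot.grab_frame('top')
f=lambda u:np.array(u)/5+[170,150]
for n,u,z in [('barback',(163,48),.062),('barback',(527,105),.062),('bar front top',(170,95),.062),('bar front top',(523,140),.062),('strip',(290,126),.038),('strip',(430,150),.038),('strip',(290,138),.038)]:
    X=at_z(t,f(u),z);print(n,X@xs,X@ys)
print('spot',at_z(t,f((380,263)),.066)@xs,at_z(t,f((380,263)),.066)@ys)
E
```

```text
basefrontL [0.4825 0.0372 0.02  ] 0.4660362987183725 0.1305669978892129
basefrontR [0.5213 0.2318 0.02  ] 0.46617609084984163 0.3290835450479647
panel top L [0.4999 0.0426 0.07  ] 0.48207205038554707 0.13924816749111568
panel top R [0.5355 0.2209 0.07  ] 0.4822646914258813 0.3211166862019002
panel top L [0.4879 0.0463 0.07  ] 0.4696030719079119 0.14051803867832058
rear 0.6770004000000001 spot now 0.5746575
barback 0.6765641991265832 0.33398969725142486
barback 0.677404523799451 0.12271330282514102
bar front top 0.6500853353363854 0.32450449480238686
bar front top 0.6570147617775103 0.12143005455611225
strip 0.6488367342134641 0.25813821544670223
strip 0.6480889578799756 0.1754439736218001
strip 0.641835228114803 0.25678168314237926
spot 0.5735935043407161 0.1877381408817768
```

View pics/w3z.png

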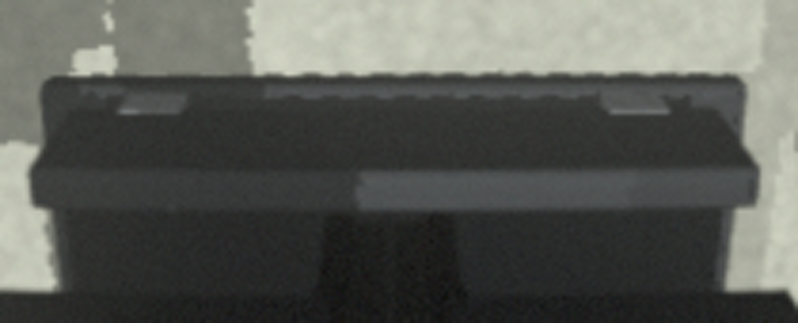

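```bash
python3 - <<'E'
import cv2,numpy as np
a=cv2.imread('pics/top0.png')[155:190,198:280];from h import robot
b=robot.grab_frame('top')['frame'][155:190,198:280]
f=lambda x:np.clip(cv2.resize(x,None,fx=8,fy=8,interpolation=cv2.INTER_CUBIC).astype(float)*1.8,0,255).astype('uint8')
cv2.imwrite('pics/bump.png',np.vstack([f(a),f(b)]))
E
```

```text
(no output)
```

View pics/bump.png

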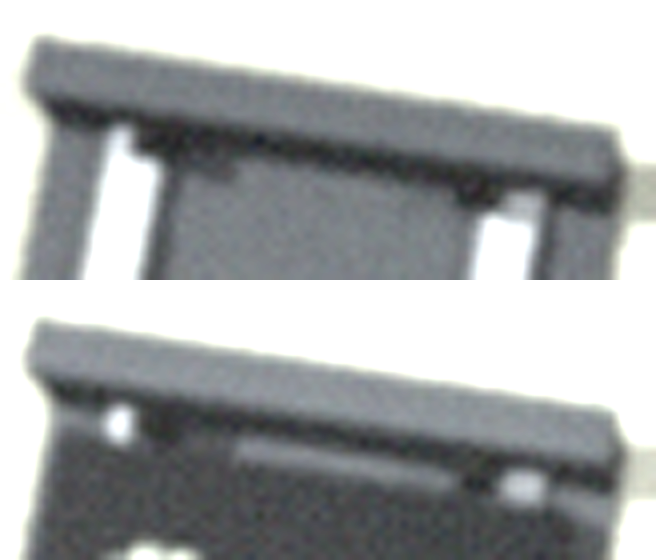

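```bash
python3 - <<'E'
from h import *
go([.46,-.328,.205],.02)
E
```

```text
t 6.97 pos [0.4816 0.1372 0.1904] yaw -0.1959 F [ 0.42 -0.1   0.78] w 0.04
shift cm [  6.94  -1.44 -46.06] turn -0.216
```

>>> carry_out([
  [[0.9,-1.5,-6,-0.05],[1.8,-1.5,-12,-0.1],[2.7,-1.5,-18,-0.15],[3.6,-1.5,-24,-0.2],[4.5,-1.5,-30,-0.216]],
], gripper=5)

```text
time: 7.6
tool_pos: [0.4672, -0.1673, 0.2053]
orientation: [-0.707, -0.007, 0.008, 0.708]
force: [1.2, -1.1, -0.2]
grip_width: 0.492
```

```bash
python3 - <<'E'
from h import *
go([.47,-.328,.205],.02)
E
```

```text
t 7.6 pos [ 0.4672 -0.1673  0.2053] yaw 0.0206 F [ 1.24 -1.11 -0.25] w 4.28
shift cm [ -0.05   0.   -16.07] turn 0.001
```

>>> carry_out([
  [[0,0,-6,0],[0,0,-12,0],[0,0,-16,0],[0,0,-16,0],[0,0,-16,0]],
])

```text
time: 8.22
tool_pos: [0.4704, -0.3245, 0.2052]
orientation: [-0.706, -0.006, 0.008, 0.708]
force: [0.2, 0.2, 0.9]
grip_width: 0.57
```

```bash
python3 - <<'E'
from h import *
np.set_printoptions(precision=4,suppress=True)
go([.48,-.328,.087],.02)
M=T();w=robot.grab_frame('wrist');save(w,'w4')
s=robot.grab_frame('scene')
for n in ['gauge_mid','scriber_mid']:
    A=robot.spot_point(n,w)
    for x in A[:2]:
        o,d=wray(w,x['uv'],M);print(n,x['uv'],x['p'],o+d*(.096-o[2])/d[2])
    B=robot.spot_point(n,s)
    for x in B[:1]:print('scene',x['uv'],x['p'],at_z(s,x['uv'],.096), A and tri([wray(w,A[0]['uv'],M),ray(s,x['uv'])]))
E
```

```text
t 8.22 pos [ 0.4704 -0.3245  0.2052] yaw 0.0197 F [0.18 0.17 0.92] w 4.96
shift cm [ 0.98 11.81 -0.41] turn -0.0
gauge_mid [282.3, 213.9] 0.66 [ 0.4784 -0.3239  0.096 ]
scene [161.4, 283.4] 0.85 [ 0.477  -0.3305  0.096 ] (array([ 0.4776, -0.3272,  0.096 ]), [np.float64(0.0033394705380340294), np.float64(0.0033394705380340667)])
scriber_mid [359.0, 215.1] 0.86 [ 0.4784 -0.2549  0.096 ]
scene [188.9, 251.8] 0.5 [ 0.4681 -0.2488  0.096 ] (array([ 0.4747, -0.2552,  0.1079]), [np.float64(0.002694562923967252), np.float64(0.002694562923967219)])
```

View pics/w4.png

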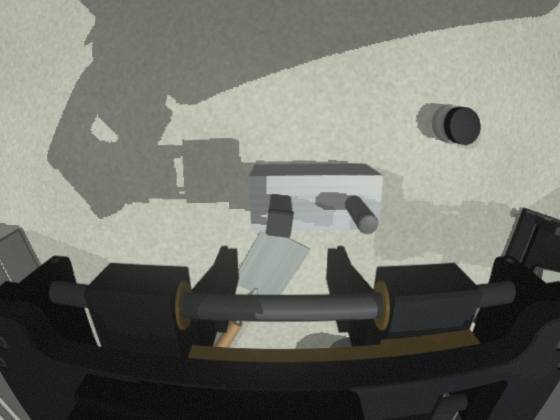

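>>> carry_out([
  [[0.9,3.5,-0.15,0],[0.9,7,-0.15,0],[0.9,9.5,-0.15,0],[0.9,11.8,-0.15,0],[0.9,11.8,-0.15,0]],
])

```text
time: 9.15
tool_pos: [0.4794, -0.3254, 0.0875]
orientation: [-0.706, -0.006, 0.008, 0.708]
force: [-0.5, -0.8, 0.3]
grip_width: 0.574
```

```bash
python3 - <<'E'
from h import *
go([.48,-.328,.087],.02)
w=robot.grab_frame('wrist');save(w,'w5')
w=robot.grab_frame('scene');save(w,'s5')
cv2.imwrite('pics/s5.png',cv2.resize(w['frame'][150:360,80:300],None,fx=2.8,fy=2.8,interpolation=cv2.INTER_CUBIC))
E
```

```text
t 9.15 pos [ 0.4794 -0.3254  0.0875] yaw 0.0209 F [-0.54 -0.84  0.33] w 5.0
shift cm [ 0.05  0.05 -0.26] turn 0.001
```

View pics/w5.png

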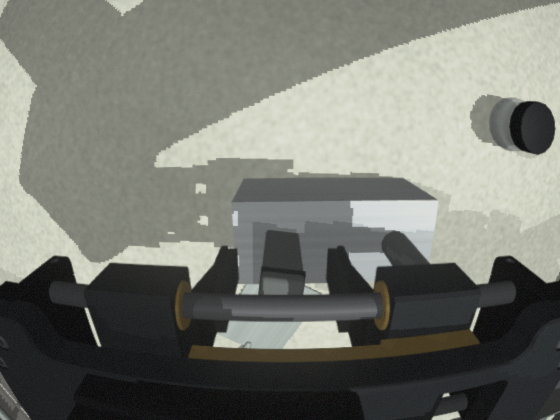

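View pics/s5.png

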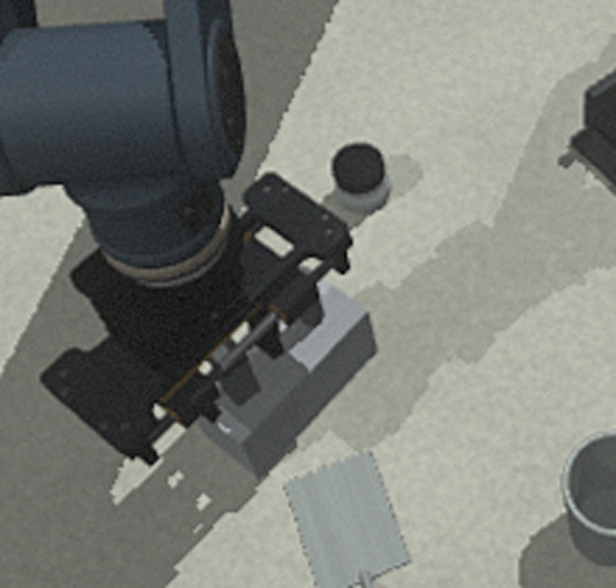

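>>> carry_out([
  [[0,0,0,0],[0,0,0,0],[0,0,0,0],[0,0,0,0],[0,0,0,0]],
], gripper=1, squeeze=8)

```text
time: 9.88
tool_pos: [0.4804, -0.3269, 0.0892]
orientation: [0.707, 0.007, -0.007, -0.707]
force: [-0.4, 0.2, 2.8]
grip_width: 0.239
```

>>> carry_out([
  [[0,-1,0,0],[0,-2,0,0],[0,-3,0,0],[0,-3.6,0,0],[0,-3.6,0,0]],
])

```text
time: 10.5
tool_pos: [0.4806, -0.3271, 0.1256]
orientation: [0.707, 0.008, -0.007, -0.707]
force: [1.1, -0.7, -0.5]
grip_width: 0.234
```

>>> carry_out([
  [[-0.4,0,0,0],[-0.8,0,0,0],[-1.2,0,0,0],[-1.6,0,0,0],[-2,0,0,0]],
], squeeze=3)

```text
time: 11.12
tool_pos: [0.4599, -0.3272, 0.1248]
orientation: [-0.707, -0.007, 0.007, 0.707]
force: [0.3, 0.5, -1.0]
grip_width: 0.226
```

```bash
python3 - <<'E'
from h import *
go([.48,-.328,.087],.02)
w=robot.grab_frame('wrist');save(w,'w6')
w=robot.grab_frame('scene')
cv2.imwrite('pics/s6.png',cv2.resize(w['frame'][200:330,100:250],None,fx=4,fy=4,interpolation=cv2.INTER_CUBIC))
E
```

```text
t 11.12 pos [ 0.4599 -0.3272  0.1248] yaw 0.0201 F [ 0.34  0.52 -0.95] w 1.97
shift cm [ 2.    3.78 -0.12] turn 0.0
```

View pics/w6.png

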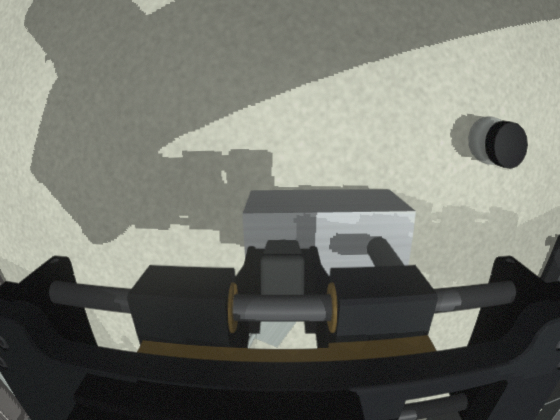

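View pics/s6.png

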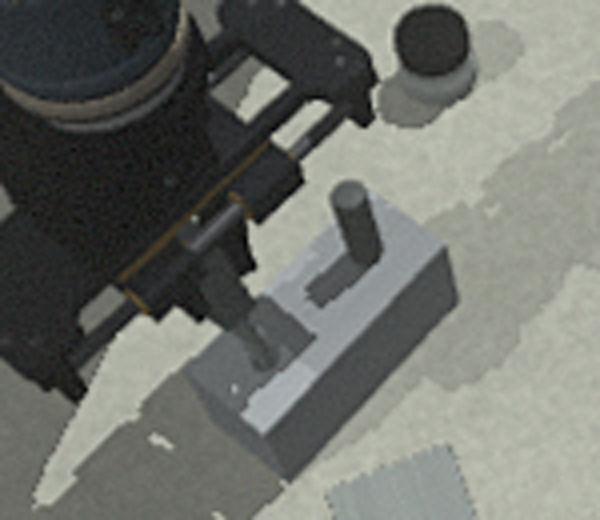

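>>> carry_out([
  [[-0.3,0,0,0],[-0.6,0,0,0],[-0.9,0,0,0],[-1.2,0,0,0],[-1.2,0,0,0]],
])

```text
time: 11.85
tool_pos: [0.448, -0.3275, 0.1249]
orientation: [-0.707, -0.007, 0.007, 0.707]
force: [0.3, 0.0, -0.3]
grip_width: 0.227
```

>>> carry_out([
  [[0,0,0,0],[0,0,0,0],[0,-1,0,0],[0,-2,0,0],[0,-3,0,0]],
], squeeze=20)

```text
time: 12.48
tool_pos: [0.4485, -0.3277, 0.156]
orientation: [0.707, 0.007, -0.007, -0.707]
force: [0.0, 0.6, -0.6]
grip_width: 0.226
```

```bash
python3 - <<'E'
from h import *
np.set_printoptions(precision=4,suppress=True)
go([.48,-.328,.087],.02);M=T()
w=robot.grab_frame('wrist');save(w,'w7')
s=robot.grab_frame('scene')
cv2.imwrite('pics/s7.png',cv2.resize(s['frame'][200:330,100:250],None,fx=4,fy=4,interpolation=cv2.INTER_CUBIC))
P={}
for n in ['gauge_mid','gauge_tip','gauge']:
    A=robot.spot_point(n,w)[:1];B=robot.spot_point(n,s)[:1]
    print(n,[(x['uv'],round(x['p'],2)) for x in A],[(x['uv'],round(x['p'],2)) for x in B])
    if A and B:
        t=tri([wray(w,A[0]['uv'],M),ray(s,B[0]['uv'])]);print(t);P[n]=t[0]
E
```

```text
t 12.47 pos [ 0.4485 -0.3277  0.156 ] yaw 0.0202 F [ 0.03  0.63 -0.64] w 1.97
shift cm [ 3.14  6.9  -0.09] turn 0.0
gauge_mid [([281.1, 263.3], 0.57)] [([142.6, 260.1], 0.89)]
(array([ 0.4481, -0.3303,  0.157 ]), [np.float64(0.0018094941613690844), np.float64(0.0018094941613689393)])
gauge_tip [([373.1, 257.5], 0.24)] [([316.7, 162.3], 0.16)]
(array([ 0.5336, -0.1305,  0.1694]), [np.float64(0.1569136167299874), np.float64(0.15691361672998738)])
gauge [([280.4, 264.0], 0.89)] [([151.0, 268.4], 0.92)]
(array([ 0.4601, -0.3291,  0.1355]), [np.float64(0.0003439650284245318), np.float64(0.0003439650284245391)])
```

View pics/s7.png

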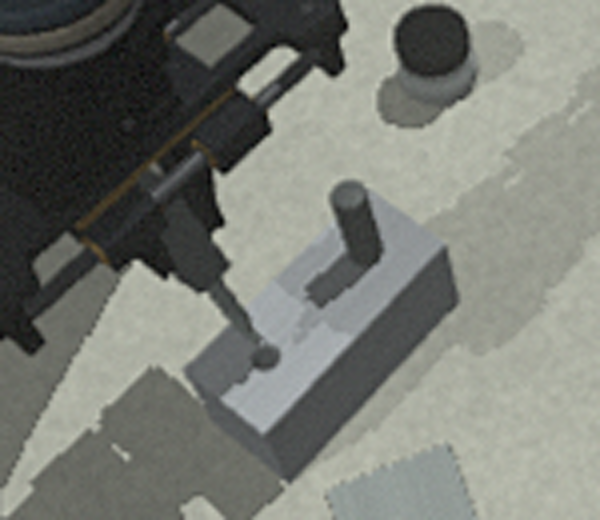

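View pics/w7.png

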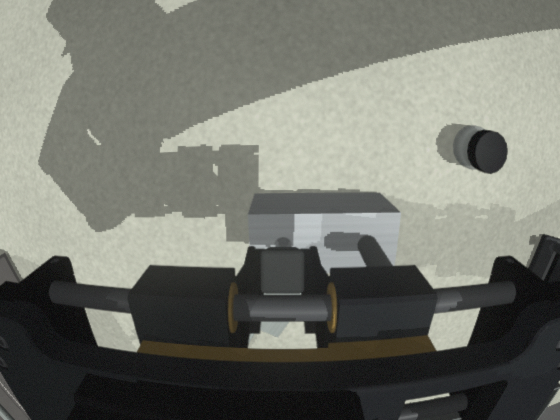

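```bash
python3 - <<'E'
from h import *
np.set_printoptions(precision=4,suppress=True)
M=T();s=robot.grab_frame('scene');m=robot.outline_of('gauge',s)[0];print(m['p'],m['uv'])
mm=(m['mask']*255).astype('uint8');c=s['frame'].copy()
im=cv2.resize(c[240:300,130:180],None,fx=10,fy=10,interpolation=cv2.INTER_CUBIC)
cs,_=cv2.findContours(cv2.resize(mm[240:300,130:180],None,fx=10,fy=10,interpolation=cv2.INTER_NEAREST),cv2.RETR_EXTERNAL,cv2.CHAIN_APPROX_NONE)
im=np.clip(im*1.6,0,255).astype('uint8');cv2.drawContours(im,cs,-1,(0,255,0),1);cv2.imwrite('pics/s8.png',im)
n=M[:3,2];
def pl(uv):
    o,d=ray(s,uv);return o+d*((M[:3,3]-o)@n)/(d@n)
for z in [(178,225),(205,275),(221,292),(257,343)]:
    X=pl(np.array(z)/4+[100,200]);print(z,X,M[:3,:3].T@(X-M[:3,3]))
E
```

```text
0.76 [152.0, 262.2]
(178, 225) [ 0.4518 -0.3272  0.1689] [ 0.0037 -0.0144 -0.    ]
(205, 275) [ 0.4539 -0.3271  0.1231] [ 0.0058  0.0314 -0.    ]
(221, 292) [ 0.4623 -0.3269  0.1158] [ 0.0143  0.0387 -0.    ]
(257, 343) [ 0.4749 -0.3267  0.0764] [0.0269 0.0781 0.    ]
```

View pics/s8.png

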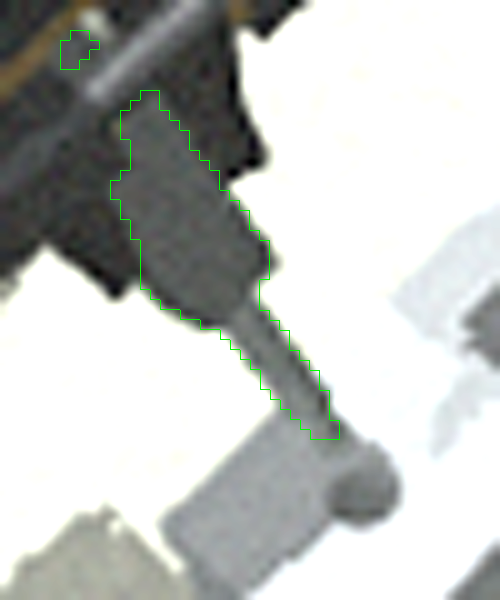

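```bash
python3 - <<'E'
from h import *
np.set_printoptions(precision=4,suppress=True)
M=T();s=robot.grab_frame('scene')
n=M[:3,2]
def pl(uv):
    o,d=ray(s,uv);return o+d*((M[:3,3]-o)@n)/(d@n)
Y=[]
for z in [(240,308),(282,368),(322,425),(352,455)]:
    X=M[:3,:3].T@(pl(np.array(z)/10+[130,240]-.05)-M[:3,3]);Y.append(X);print(z,X)
for i in range(3):
    d=Y[i+1]-Y[i];print(np.arctan2(d[0],d[1]))
d=Y[2]-Y[0];print('stem',np.arctan2(d[0],d[1])); d=Y[2]-np.array([0,-.019,0]);print('from grasp',np.arctan2(d[0],d[1]))
d=Y[3]-np.array([0,-.019,0]);print('tip from grasp',np.arctan2(d[0],d[1]),np.linalg.norm(d))
# expected projections for given tilt
for th in [.25,.35,.45]:
    g=np.array([0,-.019,0]);u=np.array([np.sin(th),np.cos(th),0])
    print(th,[(np.array(proj(s,M[:3,:3]@(g+u*L)+M[:3,3]))-[130,240])*10 for L in (.042,.08,.092)])
E
```

```text
(240, 308) [ 0.0135  0.0302 -0.    ]
(282, 368) [0.0191 0.0483 0.    ]
(322, 425) [0.0247 0.0661 0.    ]
(352, 455) [0.0316 0.0704 0.    ]
0.2992822883488127
0.30250859815009395
1.0153004736649318
stem 0.3008776511022644
from grasp 0.2821548987030817
tip from grasp 0.3401812623277107 0.09482080635796697
0.25 [array([217.3287, 277.049 ]), array([295.4848, 393.1536]), array([319.112 , 428.2531])]
0.35 [array([230.7571, 285.7864]), array([320.7223, 409.9379]), array([348.0097, 447.5945])]
0.45 [array([243.2433, 293.1609]), array([344.4121, 424.3729]), array([375.2124, 464.3196])]
```

```bash
python3 - <<'E'
from h import *
go([.557,.08,.235],-.196)
E
```

```text
t 13.03 pos [ 0.4482 -0.3274  0.1546] yaw 0.0201 F [ 0.16 -0.48 -1.27] w 1.98
shift cm [11.7  -8.03 40.51] turn 0.216
```

>>> carry_out([
  [[0,-4,0,0],[0,-8,0,0],[1.4,-8,5,0.05],[3,-8,10.5,0.1],[4.7,-8,16,0.15]],
])

```text
time: 13.65
tool_pos: [0.4922, -0.1652, 0.2349]
orientation: [-0.706, 0.047, -0.047, 0.706]
force: [0.8, -0.9, -0.8]
grip_width: 0.231
```

```bash
python3 - <<'E'
from h import *
go([.557,.08,.235],-.196)
E
```

```text
t 13.65 pos [ 0.4922 -0.1652  0.2349] yaw -0.1327 F [ 0.81 -0.92 -0.83] w 2.01
shift cm [ 3.18 -0.   25.16] turn 0.063
```

>>> carry_out([
  [[0.7,0,5.5,0.03],[1.4,0,11,0.06],[2.1,0,16.5,0.064],[2.8,0,22,0.064],[3.2,0,25.1,0.064]],
])

```text
time: 14.28
tool_pos: [0.5564, 0.0809, 0.2347]
orientation: [-0.704, 0.068, -0.067, 0.704]
force: [0.1, -0.5, -0.2]
grip_width: 0.23
```

>>> carry_out([
  [[0,2,0,0],[0,4,0,0],[0,6,0,0],[0,6.3,0,0],[0,6.3,0,0]],
])

```text
time: 14.9
tool_pos: [0.5565, 0.0781, 0.1721]
orientation: [-0.704, 0.068, -0.068, 0.704]
force: [0.3, -0.7, 0.1]
grip_width: 0.226
```

```bash
python3 - <<'E'
from h import *
np.set_printoptions(precision=4,suppress=True)
go([.557,.08,.17],-.196);M=T()
s=robot.grab_frame('scene');t=robot.grab_frame('top');w=robot.grab_frame('wrist');save(w,'w9')
cv2.imwrite('pics/s9.png',cv2.resize(s['frame'][120:240,260:380],None,fx=5,fy=5,interpolation=cv2.INTER_CUBIC))
cv2.imwrite('pics/t9.png',cv2.resize(t['frame'][150:270,190:310],None,fx=5,fy=5,interpolation=cv2.INTER_CUBIC))
for n in ['gauge_tip','spot']:
    for nm,p in (('s',s),('t',t),('w',w)): print(n,nm,[(x['uv'],round(x['p'],2)) for x in robot.spot_point(n,p)[:2]])
E
```

```text
t 14.9 pos [0.5565 0.0781 0.1721] yaw -0.1939 F [ 0.28 -0.73  0.14] w 1.97
shift cm [0.02 0.21 0.19] turn 0.002
gauge_tip s []
gauge_tip t []
gauge_tip w [([78.9, 83.8], 0.62), ([107.7, 338.2], 0.36)]
spot s [([332.9, 195.9], 0.69)]
spot t [([246.3, 203.5], 0.96), ([402.9, 179.9], 0.41)]
spot w [([284.1, 251.6], 0.96)]
```

View pics/s9.png

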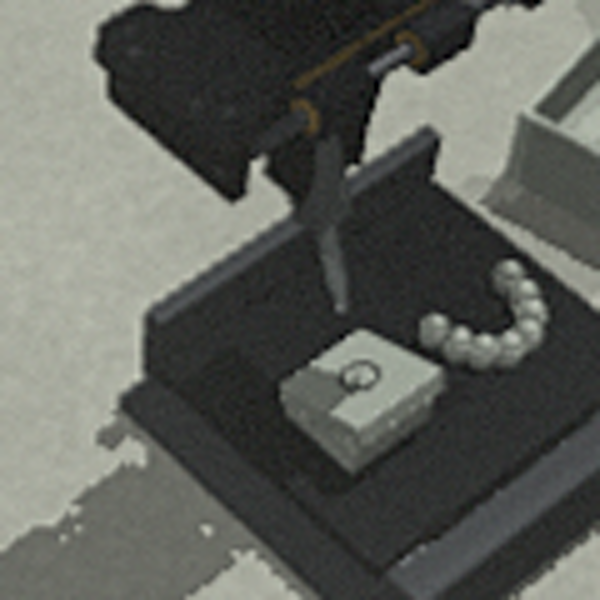

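View pics/t9.png

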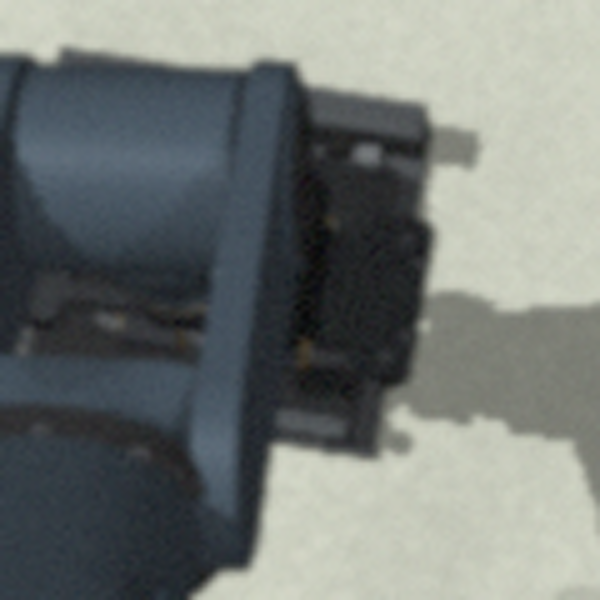

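View pics/w9.png

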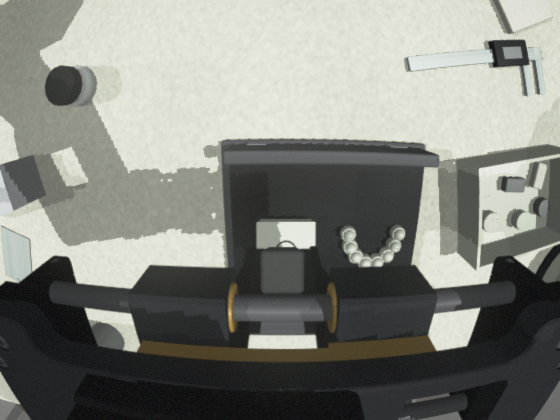

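```bash
python3 - <<'E'
from h import *
np.set_printoptions(precision=4,suppress=True)
M=T();s=robot.grab_frame('scene');w=robot.grab_frame('wrist')
n=M[:3,2];g=M[:3,:3].T
def pl(uv):
    o,d=ray(s,uv);return o+d*((M[:3,3]-o)@n)/(d@n)
f=lambda u:np.array(u)/5+[260,120]-.1
for nm,z in [('stemtop',(332,232)),('stemlow',(339,275)),('tip',(343,309))]:
    print(nm,g@(pl(f(z))-M[:3,3]))
S1=at_z(s,f((361,375)),.066);S2=at_z(s,[332.9,195.9],.066);print('spot scene',S1,S2)
o,d=wray(w,[284.1,251.6],M);S3=o+d*(.066-o[2])/d[2];print('spot wrist net',S3)
o,d=wray(w,[286,242],M);print('ring top wrist',o+d*(.063-o[2])/d[2])
for S in (S1,S2,S3,np.array([.6003,.0707,.066])): print('spot in tool',g@(S-M[:3,3]))
print('coupon corners wrist',[g@((lambda od:od[0]+od[1]*(.056-od[0][2])/od[1][2])(wray(w,u,M))-M[:3,3]) for u in [(257,219),(316,220)]])
for th in [.25,.3,.35,.4,.45]:
    u=np.array([np.sin(th),np.cos(th),0])
    print(th,[(np.array(proj(s,M[:3,:3]@(np.array([0,-.019,0])+u*L)+M[:3,3]))-[260,120]+.1)*5 for L in (.042,.06,.075,.092)])
im=np.clip(cv2.resize(s['frame'][140:190,305:355],None,fx=12,fy=12,interpolation=cv2.INTER_CUBIC)*1.5,0,255).astype('uint8');cv2.imwrite('pics/s10.png',im)
E
```

```text
stemtop [ 0.0163  0.0283 -0.    ]
stemlow [ 0.024   0.0503 -0.    ]
tip [0.0294 0.069  0.    ]
spot scene [0.5999 0.0729 0.066 ] [0.603  0.0717 0.066 ]
spot wrist net [0.5996 0.0715 0.066 ]
ring top wrist [0.5918 0.0748 0.063 ]
spot in tool [0.0437 0.1062 0.0032]
spot in tool [0.0469 0.1062 0.0026]
spot in tool [0.0436 0.1062 0.0018]
spot in tool [0.0445 0.1062 0.0011]
coupon corners wrist [array([ 0.0156,  0.1162, -0.0229]), array([0.0166, 0.1162, 0.031 ])]
0.25 [array([324.1383, 214.1059]), array([327.2072, 246.397 ]), array([329.7038, 272.6674]), array([332.469 , 301.7633])]
0.3 [array([327.4959, 215.9199]), array([331.9501, 249.0221]), array([335.5777, 275.9814]), array([339.5995, 305.8707])]
0.35 [array([330.8372, 217.5435]), array([336.6762, 251.3852]), array([341.4371, 278.9783]), array([346.7211, 309.6033])]
0.4 [array([334.1545, 218.9721]), array([341.3751, 253.4796]), array([347.2695, 281.6491]), array([353.819 , 312.9495])]
0.45 [array([337.4399, 220.2015]), array([346.036 , 255.2987]), array([353.0621, 283.9855]), array([360.8784, 315.8985])]
```

View pics/s10.png

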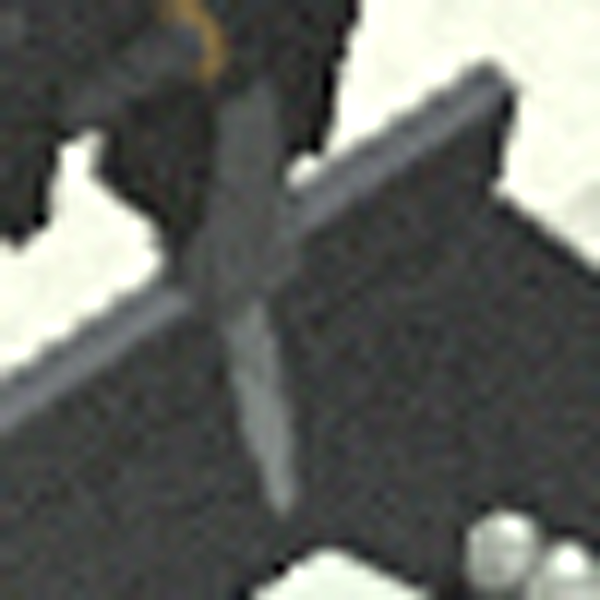

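>>> carry_out([
  [[0.3,0.8,0.25,0],[0.6,1.6,0.25,0],[0.9,2.4,0.25,0],[1.3,3.3,0.25,0],[1.3,3.3,0.25,0]],
])

```text
time: 16.08
tool_pos: [0.5693, 0.078, 0.1377]
orientation: [0.704, -0.069, 0.068, -0.704]
force: [-0.6, 0.2, -1.1]
grip_width: 0.232
```

```bash
cat > look.py <<'E'
from h import *
import sys
np.set_printoptions(precision=4,suppress=True)
k=sys.argv[1]
go([.557,.08,.17],-.196);M=T()
s=robot.grab_frame('scene');w=robot.grab_frame('wrist')
im=np.clip(cv2.resize(s['frame'][150:210,300:360],None,fx=10,fy=10,interpolation=cv2.INTER_CUBIC)*1.3,0,255).astype('uint8');cv2.imwrite(f'pics/s{k}.png',im)
im=np.clip(cv2.resize(w['frame'][195:305,210:355],None,fx=5,fy=5,interpolation=cv2.INTER_CUBIC)*1.0,0,255).astype('uint8');cv2.imwrite(f'pics/w{k}.png',im)
E
python3 look.py 11
```

```text
t 16.07 pos [0.5693 0.078  0.1377] yaw -0.194 F [-0.55  0.18 -1.09] w 2.01
shift cm [-1.25 -3.22 -0.04] turn 0.002
```

View pics/s11.png

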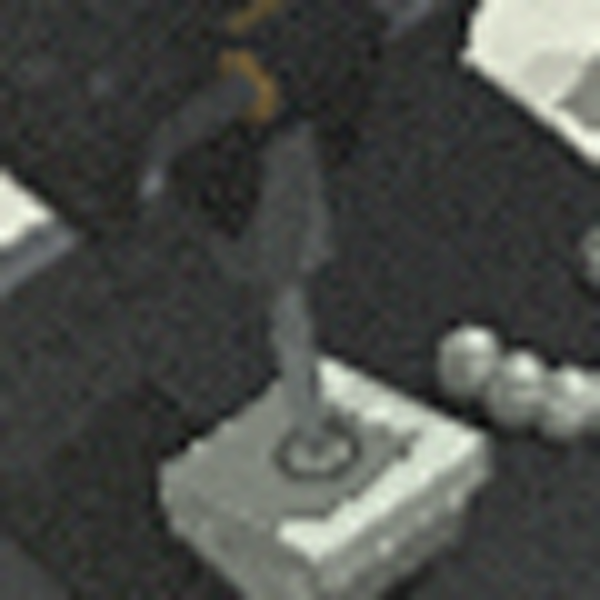

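View pics/w11.png

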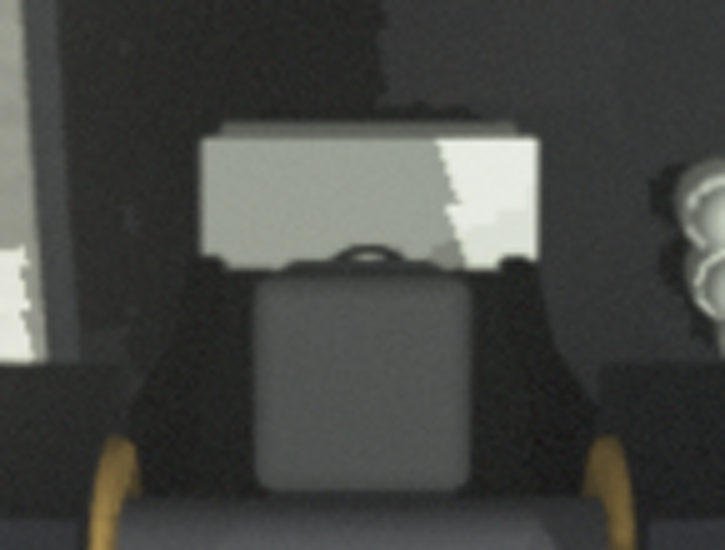

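>>> carry_out([
  [[0.07,0.18,0.1,0],[0.14,0.36,0.1,0],[0.22,0.5,0.1,0],[0.29,0.65,0.1,0],[0.32,0.75,0.1,0]],
])

```text
time: 16.8
tool_pos: [0.5729, 0.0785, 0.1314]
orientation: [-0.704, 0.068, -0.068, 0.704]
force: [-1.1, 0.3, 0.9]
grip_width: 0.227
```

```bash
python3 look.py 12
```

```text
t 16.8 pos [0.5729 0.0785 0.1314] yaw -0.1938 F [-1.12  0.34  0.89] w 1.98
shift cm [-1.59 -3.86 -0.16] turn 0.002
```

View pics/s12.png

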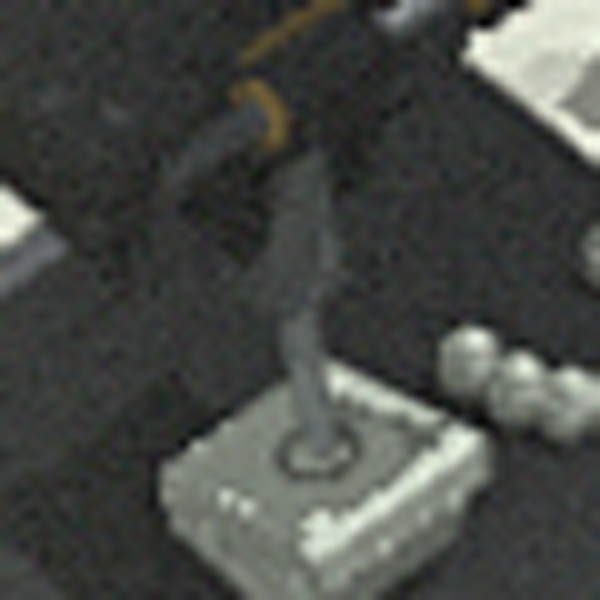

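View pics/w12.png

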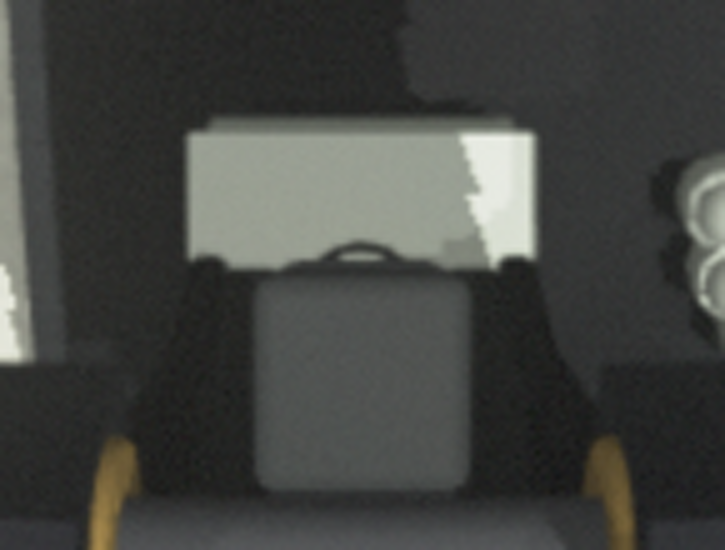

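>>> carry_out([
  [[0.03,0.1,0,0],[0.07,0.2,0,0],[0.1,0.3,0,0],[0.14,0.38,0,0],[0.14,0.38,0,0]],
])

```text
time: 17.52
tool_pos: [0.5743, 0.0782, 0.1277]
orientation: [-0.704, 0.068, -0.069, 0.704]
force: [-0.4, 0.7, 2.4]
grip_width: 0.227
```

```bash
python3 look.py 13; python3 - <<'E'
from h import *
s=robot.state();print(s['force'],s['torque'],s['tool_pos'])
E
```

```text
t 17.52 pos [0.5743 0.0782 0.1277] yaw -0.1938 F [-0.4   0.67  2.45] w 1.98
shift cm [-1.74 -4.23 -0.16] turn 0.002
[-1.31073976  0.7124212   2.12155743] [0.11597012 0.14313939 0.00427941] [0.57432102 0.07821079 0.12769928]
```

View pics/s13.png

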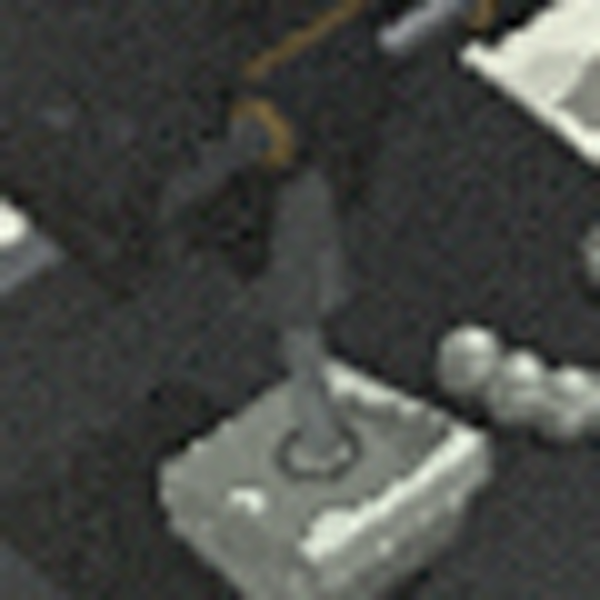

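View pics/w13.png

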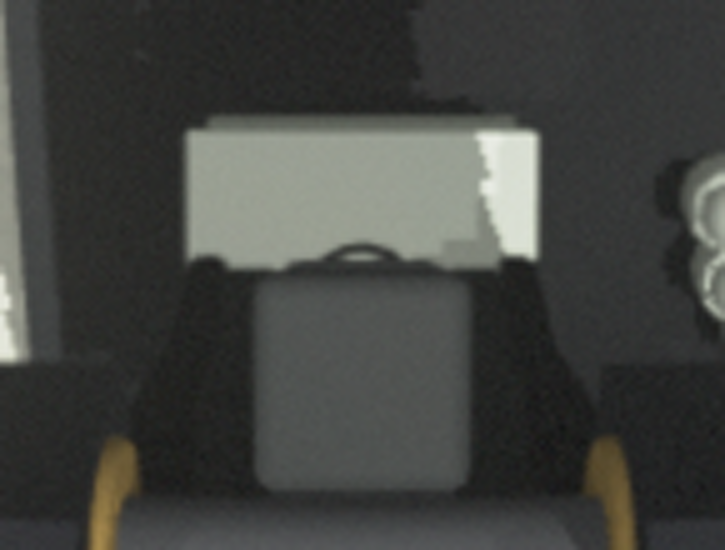

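```bash
python3 - <<'E'
from h import *
n=np.array([-.336,.067,.939]);F=[]
for i in range(16):
    s=robot.grab_frame('scene');F.append(robot.state()['force'])
F=np.array(F);print(F.mean(0),F.std(0),(F@n).mean(),(F@n).std()/4, robot.state()['tool_pos'],robot.state()['time'])
p=robot.spot_point('gauge_tip',s)[:1];q=robot.spot_point('gauge',s)[:1];m=robot.spot_point('gauge_mid',s)[:1];print(p and (p[0]['uv'],p[0]['p']),q and (q[0]['uv'],q[0]['p']),m and (m[0]['uv'],m[0]['p']))
E
```

```text
[-0.49326771  0.61361644  2.30736311] [0.57089351 0.54900595 0.37754181] 2.3734642151442435 0.10139829898873992 [0.57425509 0.07822499 0.12759985] 18.425
[] ([184.3, 292.7], 0.68) ([325.9, 170.2], 0.55)
```

>>> carry_out([
  [[-0.02,-0.06,0,0],[-0.04,-0.11,0,0],[-0.04,-0.11,0,0],[-0.04,-0.11,0,0],[-0.04,-0.11,0,0]],
])

```text
time: 19.2
tool_pos: [0.5738, 0.0783, 0.1287]
orientation: [-0.704, 0.068, -0.068, 0.704]
force: [-0.3, -0.0, 1.7]
grip_width: 0.231
```

```bash
python3 look.py 14; python3 - <<'E'
from h import *
np.set_printoptions(precision=4,suppress=True)
n=np.array([-.336,.067,.939]);F=[];P=[]
for i in range(10):
    s=robot.grab_frame('scene');st=robot.state();F.append(st['force']);P.append(st['tool_pos'])
F=np.array(F);print(F.mean(0),(F@n).mean(),np.ptp(P,axis=0),st['grip_width']*8.7,st['time'])
M=T();nn=M[:3,2];f=lambda u:np.array(u)/10+[300,150]-.05
def pl(uv):
    o,d=ray(s,uv);return M[:3,:3].T@(o+d*((M[:3,3]-o)@nn)/(d@nn)-M[:3,3])
for th in (.2,.3,.35,.45):
    u=np.array([np.sin(th),np.cos(th),0]);print(th,[(np.array(proj(s,M[:3,:3]@(np.array([0,-.019,0])+u*L)+M[:3,3]))-[300,150]+.05)*10 for L in (.042,.06,.085)])
for z in [(302,330),(310,380),(320,445)]: print(z,pl(f(z)))
E
```

```text
t 19.2 pos [0.5738 0.0783 0.1287] yaw -0.1938 F [-0.27 -0.03  1.74] w 2.01
shift cm [-1.68 -4.13 -0.16] turn 0.002
[0.0502 0.7744 2.0262] 1.9376588606574763 [0.     0.0001 0.    ] 1.9774988406095448 19.8
0.2 [array([285.7471, 289.7826]), array([288.3907, 348.4803]), array([291.9483, 427.4737])]
0.3 [array([298.9034, 297.6363]), array([306.9676, 359.7903]), array([317.8487, 443.6554])]
0.35 [array([305.446 , 301.0332]), array([316.2233, 364.7169]), array([330.7859, 450.7689])]
0.45 [array([318.3844, 306.7201]), array([334.5658, 373.0432]), array([356.498 , 462.9374])]
(302, 330) [ 0.0149  0.0303 -0.    ]
(310, 380) [ 0.0196  0.0439 -0.    ]
(320, 445) [ 0.0258  0.062  -0.    ]
```

View pics/s14.png

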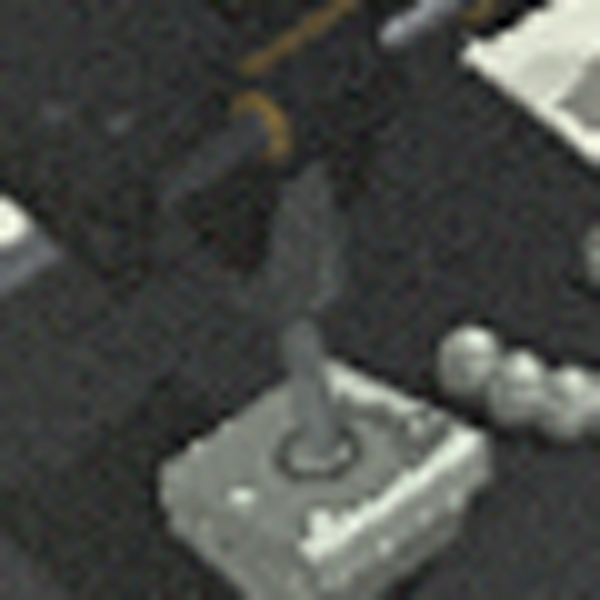

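```bash
python3 -c "
from cell import robot
print(robot.sign_off())"
```

```text
the job is handed in; nothing more can be done
None
```

I pushed the tray home and handed the job in at about 20 s, with the gauge still held on the dot and pressing gently. The hand-in gives no verdict, so the figures below are my own last checks.

- **Tray:** I pushed the front panel until the tray stopped against the two bumper blocks on the rear bar. The force then rose from about 5 to 20 N with no further travel. My first geometry check suggested the tray was 7–9 mm short. That check assumed the base is centred on the stand's origin and took no account of the bumpers. I treated the hard stop and the visible bumper contact as home; I had no direct reading of the tray joint.
- **Tilting the gauge:** The arm can only hold the tool vertical. I lifted the gauge partway and lowered the grip to 3 N. Moving the tool sideways then tilted the gauge against the rim of its hole, and I re-gripped it at 20 N.
- **Squareness:** The scene picture gave a tilt of about 0.31–0.34 rad, against the wanted 0.35 rad. That is well inside the 0.16 rad tolerance.
- **Tip position:** The pictures showed the tip inside the ring, within about 2 mm of the dot. The network did not find the tip reliably, so I judged this by eye from the zoomed pictures.
- **Pressing:** The mean force along the face normal was about 1.9 N, or roughly 2.6 N allowing for the gauge's weight. That puts the plunger at about 5–6.5 mm of its 12 mm, and the pose was steady to 0.1 mm. I backed off about 1 mm first, because the earlier press came out nearer 7.5 mm.
- **Other objects:** The scriber was still upright in the rack when last seen. I did not touch the jar, calipers, scraper or cup, but I made no final check of where they all stand.

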